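# Seat the six-pin comb in the cone loader

## Task

Get the cone loader ready for its next batch: take the six-pin comb off its wooden rest, feel its pins into the six bores of the floating white carrier, and press it gently down until the raised knock-out plungers are pushed back and the comb's steel bar sits flush on the carrier. Leave the comb parked there, fully home, so that no paper dust gets into the bores. Never force it, for the thin pins bend, and do not knock over the two white spacer posts.

Things in the scene. Friction and masses are not known exactly. Their poses are not given: they have to be found in the camera images.
- comb_grip (a point): Pin comb: a black upright grip on a steel bar with six pins pointing down. This point is the middle of the grip, 70 mm above the pin tips; z up, y along the row, x across. Grip 16 mm (x) by 56 mm (y), its top 20 mm above and its foot (the bar's top) 26 mm below this point: take it across its 16 mm. 0.2 to 0.33 kg, ends alike, starts in its rest. Over 70 N against the loader bends the pins
- pin_tips (a point): The middle of the row of pin tips, 70 mm below the comb's grip point. Six steel pins in a row along y, 18 mm apart (90 mm from first to last), 7 mm thick, tips barely bevelled (to 6.4 mm), 32 mm long below the bar. The bar is 18 mm (x) by 110 mm (y) and 12 mm high
- rest: Fixed wooden tool rest, 50 mm (x) by 142 mm (y), 40 mm high, with a slot 13 mm wide along y in which the comb's pins hang; the comb's bar lies 36 mm above the origin in a recess 22 mm wide, 114 mm long, 4 mm deep. Origin at the centre of its underside, z up
- loader: Cone loader: a fixed aluminium channel with a white carrier strip in it. Base plate 84 mm (x) by 200 mm (y), side walls 48 mm and end walls 50 mm high. Origin at the centre of its underside on the table, z up, y along the row of bores
- carrier_top (a point): Fixed point of the loader on its centre line, 54 mm above its origin, at the height of the carrier's flat top. The carrier is 28 mm (x) by 130 mm (y) with six bores 8.6 mm wide, 18 mm apart along y, mouths barely bevelled. It floats along y: its row's middle is anywhere within 8 mm either side of this point, not measured, held by about 5 N of drag. Home: comb's bar flush at this height
- knockout (a joint): Knock-out bar under the carrier, with one plunger standing in each bore: how far it is pushed down (m). At 0 the plunger tops are 8 mm below the carrier's top, it starts at 0 to 0.012 and is at 0.024 when the comb is fully home. It yields to about 8 N in all (pins rubbing in their bores can add as much) and does not spring back
- post_a: White nylon spacer post standing near the work, 17 mm thick, 60 mm high; origin at the centre of its underside
- post_b: A second white nylon spacer post, 17 mm thick, 60 mm high; origin at the centre of its underside
Things that resemble listed ones, but are neither listed nor needed, are in the scene too. What is shaped like the part that bears comb_grip but green is not meant.

How it is judged:
By the outcome, as a careful person would: the job done as asked, in the order asked, and still so for the second after the job is handed in, with the robot touching nothing.
It also fails if it takes over 56 s, if anything falls off the work surface, if the arm or the gripper's body presses on something with over 40 N, if the wrist force passes 120 N, or if a joint passes its speed limit or range.

## Robot

A 6-joint arm with a two-finger parallel gripper is mounted at the origin on a cart in front of the work surface, level with it; the furniture and walls round the work are solid. World frame = base frame: x ahead of the robot, y to its left, z up, the work surface at z = 0. Lengths are in m, angles in rad, forces in N, time in s.
With the tool pointing down it reaches from about 0.3 to 0.875 m from the base axis. Payload 4.2 kg.
Tool frame: the origin (TCP) lies midway between the tips of the shut fingers; the grasp point (between the pads) lies grip_depth behind it (grip_depth is the distance from the TCP to the grasp point, in m); z points along the fingers, y is the line along which they close (so a half turn about z gives the same grasp; the last joint's range is limited). The gripper opens to 85 mm and grips with 20 to 120 N. Pads are 22 mm wide; open, the fingers measure 114 mm over their backs; the gripper's body (76 mm by 85 mm) begins 54 mm behind the grasp point. The pads swing forward as they close: fully open they stand 13 mm farther back than shut.
Start: joints at [-1.195, 0.32, 1.565, -0, 1.257, -0.02], TCP at [0.222, -0.531, 0.231] pointing down, gripper open.
Joint ranges: [-3.11, 3.11], [-0.84, 2.01], [0.21, 2.61], [-1.34, 4.49], [0.05, 2.63], [-2.56, 2.56]. Speed limits (rad/s): [2.57, 2.57, 3.14, 3.14, 3.14, 3.14].

## Interface

Orientations are given as a unit quaternion [w, x, y, z].
In Python, from cell import observe, grab_frame, get_calibration, job_done, grip_depth gives the robot as it stands. The module is installed in compiled form; this text tells all that it offers.
- The arm moves only by the tool drive_tool, never from a script. Its argument "moves" is a list of rows, each a list of 3 entries, a list of its own where there are three numbers: the turn, a rotation vector about the tool's x, y, z in units of 90 degrees (1.0 is 90 degrees), then the shift along the tool's x, y, z in units of 200 mm (1.0 is 200 mm), then the opening, from 0 (shut) to 1 (fully open). In form: [[[ax, ay, az], [dx, dy, dz], claw], ...]. A call has 1 to 10 rows; each row is the pose to reach, as a shift and turn from the pose commanded when the call began, along the tool's axes at that moment; what a row does not reach only later rows make up. A row lasts 1/8 s, in which the tool goes at most 62.5 mm and 10.7 degrees, less where a joint would pass 70% of its speed; a pose out of reach is approached as far as the arm can. A call with a number of a shift or a turn outside -1 to 1 is refused whole. A call with a gripper value outside its range is refused whole. The fingers move at their own pace and stop on an object; "squeeze" is the grip in N (left out, the last holds). Time passes only in rows, so rows that repeat a pose let the fingers close. It gives the time, the measured TCP pose, the force, the opening and the grip force at its end, in the units of the state.
- observe(): the state, without advancing time (a new reading comes with each control period).
- grab_frame(name): name is "scene" or "side" or "wrist"; returns the picture (400x640x3 uint8, blue, green, red); there is no depth.
- get_calibration(name): a dict with "fov_y" (degrees; the focal length in pixels is half the picture's height over the tangent of half this angle, whatever the lens; pixels are square), "cx", "cy" (the principal point, pixels), "dist" ([k1, k2, p1, p2, k3] as OpenCV has them; the pictures are not rectified), "R" (3x3) and "t" (3): a world point X has camera coordinates R X + t. Camera axes: x right, y down, z forward; pixel columns grow to the right and rows downward; lengths in m; the calibration is good to about 2 mm. A picture is of the moment at which its call begins: read the wrist's pose just before it. get_calibration takes no time and is no camera call; for the wrist camera it gives the pose at the moment of the call.
- job_done(): hands the job in; it is judged then, once.
The state is a dict: "time_s": time; "qpos": joint angles; "dq": joint speeds; "joint_torque": joint torques, N m; "position": TCP position; "ee_rot": TCP orientation; "wrist_force": force on the tool from outside, world axes, zero at the start; "wrist_torque": the same for the moment, N m; "gripper_width": finger opening in m; "finger_force": force on a finger pad.
Only numpy, scipy, OpenCV 4.12 (cv2) and the standard library are available. Lean on these libraries where they do the work, as an engineer would, in place of code of your own. Each camera call takes 0.05 s, during which the arm holds its last target. There are 200 camera calls.

## Working session

There is one attempt and no reset: what is moved stays moved. The work goes in short steps, Python scripts to look and compute and a tool call to move; the robot and the scene stay as the last step left them, time stands still between calls to the robot, and variables do not carry over. Pictures are saved under pics/ and viewed, at most 10 in all, crops included, and the job is handed in when it is done.

Besides the shell and the picture viewer there is one more tool, called after "Call:" by a JSON object that holds its "name" and its "arguments", one argument or row to a line. drive_tool: Moves the arm, as the interface text tells. Shifts and turns lie within -1 to 1; 1 stands for 200 mm of shift or 90 degrees of turn. Its arguments: {"type":"object","properties":{"moves":{"type":"array","items":{"type":"array"}},"squeeze":{"type":"number"}},"required":["moves"]}

```bash
ls; mkdir -p pics
python3 - <<'E'
from cell import *
import cv2
print(grip_depth if not callable(grip_depth) else grip_depth())
o=observe(); print(o)
for n in("scene","side","wrist"):
    c=get_calibration(n); print(n,c); cv2.imwrite(f"pics/{n}0.png",grab_frame(n))
E
```

```text
pics
0.0187
{'time_s': 0.0, 'qpos': array([-1.19498829e+00,  3.20348289e-01,  1.56567180e+00,  3.56783195e-05,
        1.25740862e+00, -2.00007463e-02]), 'dq': array([ 0.00104989,  0.00071538, -0.00058578,  0.00099173,  0.00168857,
        0.00037873]), 'joint_torque': array([ 4.14904687e-03, -4.15513623e+01, -2.34160638e+01,  2.71702474e-04,
        8.15899955e-03, -1.00948336e-05]), 'position': array([ 0.22153069, -0.53009996,  0.23045268]), 'ee_rot': array([-9.06541508e-04,  9.80481430e-01,  1.96609568e-01, -1.45763014e-04]), 'wrist_force': array([-0.55602907, -0.39030706, -0.14545185]), 'wrist_torque': array([ 0.05465069,  0.0592363 , -0.02145737]), 'finger_force': 0.0, 'gripper_width': 0.08556826690381292}
scene {'fov_y': 49.53358601777495, 'cx': 319.15411196681373, 'cy': 203.349732835559, 'dist': array([-0.00620602,  0.        ,  0.        ,  0.        ,  0.        ]), 'R': array([[-0.61986453, -0.78459686, -0.01325615],
       [-0.31177224,  0.26174541, -0.91339335],
       [ 0.72011529, -0.56204724, -0.40686222]]), 't': array([0.34041883, 0.23942241, 0.57825835])}
side {'fov_y': 48.87067135452304, 'cx': 321.1434125759949, 'cy': 197.20106812788816, 'dist': array([-0.07054799,  0.        ,  0.        ,  0.        ,  0.        ]), 'R': array([[-9.60741948e-01, -2.77442100e-01, -8.89349313e-04],
       [-1.50694423e-01,  5.24519132e-01, -8.37956366e-01],
       [ 2.32950855e-01, -8.04925811e-01, -5.45736509e-01]]), 't': array([0.47794559, 0.11599607, 0.84612159])}
wrist {'fov_y': 60.174748902938695, 'cx': 320.96117461925917, 'cy': 192.80067245687408, 'dist': array([-0.00815743,  0.        ,  0.        ,  0.        ,  0.        ]), 'R': array([[ 0.38492549, -0.92294553, -0.00197655],
       [-0.87709026, -0.36646598,  0.31050824],
       [-0.28730653, -0.11778893, -0.95056863]]), 't': array([-0.5733781 , -0.04047425,  0.3804376 ])}
```

View pics/scene0.png

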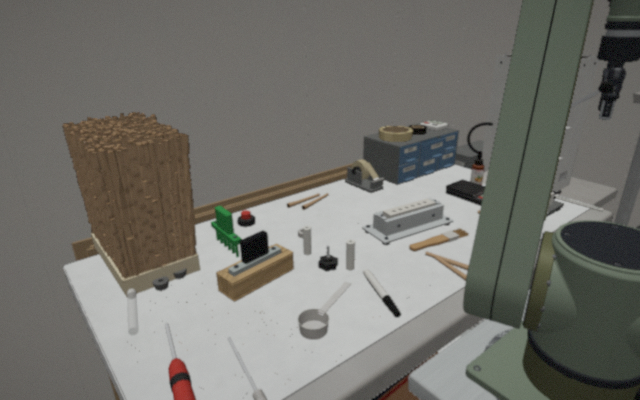

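View pics/side0.png

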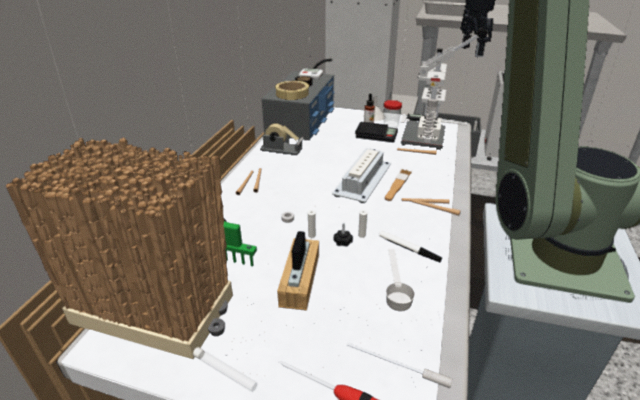

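The black comb stands in its wooden rest at scene (255,245) and side (299,250). The green one at scene (225,225) is the decoy. The loader is at scene (408,218) and side (363,175), and the posts are at scene (307,240) and (350,255). I'll enlarge all of these to confirm.

```bash
python3 - <<'E'
import cv2,numpy as np
a=cv2.imread("pics/scene0.png")[190:310,205:465]; b=cv2.imread("pics/side0.png")[140:310,265:405]
a=cv2.resize(a,None,fx=3,fy=3,interpolation=cv2.INTER_CUBIC)[:, :780]
cv2.imwrite("pics/c1.png",a)
b=cv2.resize(b,None,fx=3.5,fy=3.5,interpolation=cv2.INTER_CUBIC); cv2.imwrite("pics/c2.png",b)
E
cat > h.py <<'E'
import cv2,numpy as np
from cell import *
def K(c):
    f=200/np.tan(np.radians(c["fov_y"]/2)); return np.array([[f,0,c["cx"]],[0,f,c["cy"]],[0,0,1]])
def ray(c,p):
    u=cv2.undistortPoints(np.array([[p]],float),K(c),np.array(c["dist"]))[0,0]
    return -c["R"].T@c["t"], c["R"].T@np.array([u[0],u[1],1.])
def plane(c,p,z):
    o,d=ray(c,p); return o+d*(z-o[2])/d[2]
def tri(*cp):
    A=np.zeros((3,3));b=np.zeros(3)
    for c,p in cp:
        o,d=ray(c,p); d=d/np.linalg.norm(d); M=np.eye(3)-np.outer(d,d); A+=M;b+=M@o
    X=np.linalg.solve(A,b)
    return X
def proj(c,X):
    return cv2.projectPoints(np.array(X,float).reshape(-1,1,3),cv2.Rodrigues(np.array(c["R"]))[0],np.array(c["t"],float),K(c),np.array(c["dist"]))[0][:,0]
E
```

```text
(no output)
```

View pics/c1.png

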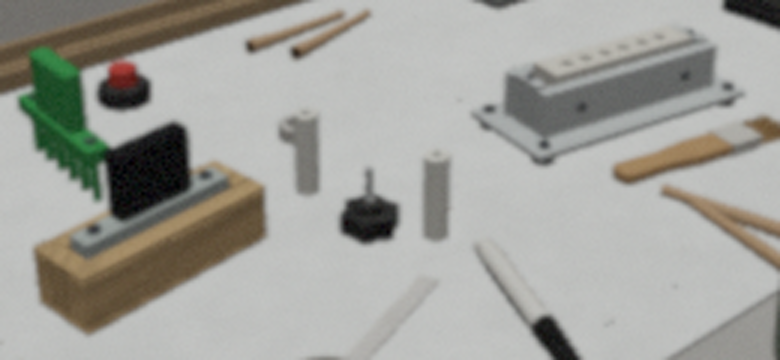

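View pics/c2.png

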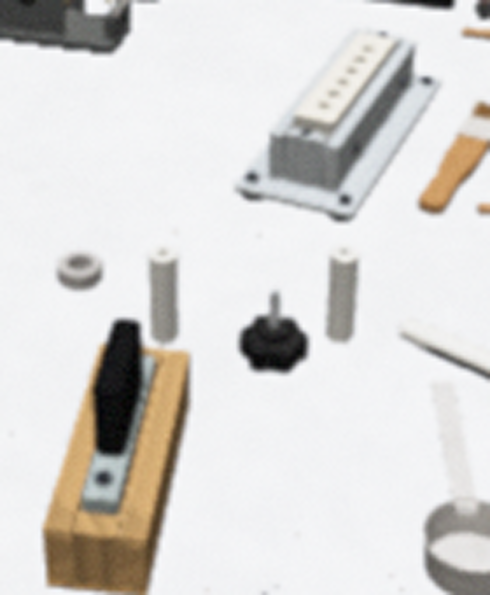

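The black comb fits: a black upright grip on a steel bar, in the wooden rest. The green one is the decoy. Next I'll measure roughly from these pixels.

Run:
```python
from h import *
s,d=get_calibration("scene"),get_calibration("side")
S=lambda x,y:(205+x/3,190+y/3); D=lambda x,y:(265+x/3.5,140+y/3.5)
np.set_printoptions(precision=4,suppress=True)
for n,z,a,b in [("rest near-left(scn left) top",.04,(37,247),(45,523)),("rest scn bottom",.04,(90,280),(150,540)),("rest scn right",.04,(266,185),(189,352)),
 ("grip top a",.094,(107,155),(110,385)),("grip top b",.094,(186,128),(128,322)),
 ("postA top",.06,(308,114),(163,252)),("postB top",.06,(437,156),(343,251)),
 ("carrier bore1",.054,(567,71),(322,105)),("bore6",.054,(672,37),(368,48)),
 ("postA foot",0,(308,190),(165,337)),("postB foot",0,(436,236),(341,337)),
 ("loader wall front corner top",.05,(543,88),(330,138)),("knob",0.02,(370,215),(273,340))]:
    print(n,plane(s,S(*a),z),plane(d,D(*b),z),tri((s,S(*a)),(d,D(*b))))
```

```text
rest near-left(scn left) top [0.4912 0.2734 0.04  ] [0.4926 0.2728 0.04  ] [0.4927 0.2725 0.0392]
rest scn bottom [0.4412 0.2655 0.04  ] [0.442  0.2695 0.04  ] [0.4434 0.2652 0.0373]
rest scn right [0.464  0.1284 0.04  ] [0.4637 0.1314 0.04  ] [0.4645 0.1285 0.0388]
grip top a [0.4738 0.2314 0.094 ] [0.4732 0.2298 0.094 ] [0.4725 0.2318 0.0952]
grip top b [0.473  0.1783 0.094 ] [0.4801 0.1817 0.094 ] [0.4833 0.1726 0.0873]
postA top [0.494  0.0719 0.06  ] [0.496 0.073 0.06 ] [0.497  0.0698 0.0579]
postB top [0.3964 0.0442 0.06  ] [0.3985 0.044  0.06  ] [0.3988 0.0419 0.0583]
carrier bore1 [ 0.4378 -0.1195  0.054 ] [ 0.4473 -0.127   0.054 ] [ 0.4484 -0.1325  0.0484]
bore6 [ 0.428  -0.2254  0.054 ] [ 0.4332 -0.2164  0.054 ] [ 0.4362 -0.2356  0.0463]
postA foot [0.4968 0.0716 0.    ] [0.4953 0.0739 0.    ] [0.4956 0.0729 0.0002]
postB foot [0.3975 0.0427 0.    ] [0.3962 0.0455 0.    ] [0.3964 0.0442 0.0001]
loader wall front corner top [ 0.435  -0.0921  0.05  ] [ 0.4345 -0.0931  0.05  ] [ 0.4342 -0.0913  0.0508]
knob [0.4194 0.0799 0.02  ] [0.4283 0.084  0.02  ] [0.4314 0.0704 0.0099]
```

```bash
cat >> h.py <<'E'
from scipy.spatial.transform import Rotation as Ro
np.set_printoptions(precision=4,suppress=True)
def tool():
    o=observe(); q=o["ee_rot"]; return np.array(o["position"]),Ro.from_quat(q[[1,2,3,0]])
def down(yaw): # tool x at yaw(deg), z down
    c,s=np.cos(np.radians(yaw)),np.sin(np.radians(yaw))
    return Ro.from_matrix(np.array([[c,s,0],[s,-c,0],[0,0,-1]]))
def plan(p,yaw,pc=None,rc=None):
    P,R=tool(); P=P if pc is None else np.array(pc); R=R if rc is None else down(rc)
    print("turn",(R.inv()*down(yaw)).as_rotvec()/(np.pi/2),"shift",R.inv().apply(np.array(p)-P)/.2)
E
python3 - <<'E'
from h import *
P,R=tool(); c=get_calibration("wrist")
cc=-c["R"].T@c["t"]; print("cam in tool",R.inv().apply(cc-P),"fwd in tool",R.inv().apply(c["R"][2]))
plan((.435,-.17,.30),84); plan((.37,-.17,.30),84)
E
```

```text
cam in tool [ 0.0793 -0.0006 -0.1425] fwd in tool [-0.3106 -0.0006  0.9506]
turn [-0.0007 -0.0005 -0.6813] shift [ 1.6791 -1.2509 -0.3449]
turn [-0.0007 -0.0005 -0.6813] shift [ 1.3792 -1.3762 -0.3447]
```

Run:
```python
from h import *
d=get_calibration("side")
for p in [(403,145),(440,143),(370,135),(300,150)]: print(p,plane(d,p,0))
print(proj(d,[[.222,-.531,.231]]))
plan((.435,-.205,.22),84)
```

```text
(403, 145) [ 0.3693 -0.3995  0.    ]
(440, 143) [ 0.2676 -0.4431  0.    ]
(370, 135) [ 0.4726 -0.439   0.    ]
(300, 150) [ 0.642  -0.2879  0.    ]
[[469.9086  56.4676]]
turn [-0.0007 -0.0005 -0.6813] shift [ 1.6116 -1.0889  0.0549]
```

Run:
```python
from h import *
d=get_calibration("side");s=get_calibration("scene")
for z in (0,.05,.1,.15,.2,.25): print(z,proj(d,[[.31,-.45,z],[.22,-.53,z]]).round().tolist(),proj(s,[[.31,-.45,z]]).round().tolist())
a=cv2.imread("pics/side0.png")[0:160,350:520]; b=cv2.imread("pics/wrist0.png")
b[0:0]=0
a=cv2.resize(a,(425,400)); cv2.imwrite("pics/rig.png",np.hstack([a,cv2.resize(b,(375,234)) if 0 else cv2.copyMakeBorder(cv2.resize(b,(375,234)),0,166,0,0,cv2.BORDER_CONSTANT)]))
```

```text
0 [[425.0, 140.0], [458.0, 133.0]] [[525.0, 214.0]]
0.05 [[428.0, 124.0], [460.0, 117.0]] [[529.0, 195.0]]
0.1 [[430.0, 108.0], [463.0, 102.0]] [[533.0, 175.0]]
0.15 [[432.0, 91.0], [466.0, 85.0]] [[537.0, 155.0]]
0.2 [[434.0, 73.0], [469.0, 68.0]] [[541.0, 133.0]]
0.25 [[437.0, 54.0], [472.0, 50.0]] [[545.0, 111.0]]
```

View pics/rig.png

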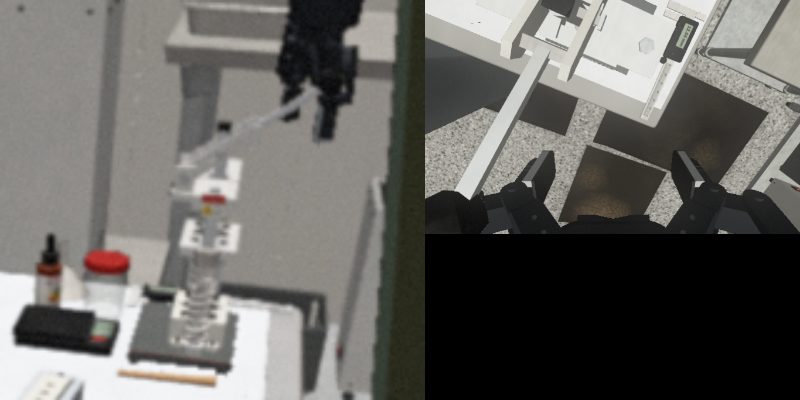

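Run:
```python
from h import *
d=get_calibration("side");w=get_calibration("wrist")
k=640/375
for pw in [(68,325),(122,205),(200,95)]:
    o,r=ray(w,pw)
    print(pw)
    for z in (0,.1,.15,.2,.25,.3):
        X=plane(w,pw,z); print("  ",X,proj(d,[X]).round())
```

```text
(68, 325)
   [-0.1142 -0.3099  0.    ] [[591. 185.]]
   [-0.0047 -0.3606  0.1   ] [[553. 135.]]
   [ 0.0501 -0.386   0.15  ] [[534. 110.]]
   [ 0.1049 -0.4114  0.2   ] [[515.  85.]]
   [ 0.1596 -0.4367  0.25  ] [[496.  61.]]
   [ 0.2144 -0.4621  0.3   ] [[478.  37.]]
(122, 205)
   [ 0.0795 -0.3392  0.    ] [[510. 169.]]
   [ 0.1371 -0.3821  0.1   ] [[495. 125.]]
   [ 0.1659 -0.4036  0.15  ] [[487. 102.]]
   [ 0.1947 -0.425   0.2   ] [[479.  80.]]
   [ 0.2236 -0.4464  0.25  ] [[471.  58.]]
   [ 0.2524 -0.4679  0.3   ] [[462.  35.]]
(200, 95)
   [ 0.2322 -0.3878  0.    ] [[452. 153.]]
   [ 0.2489 -0.4177  0.1   ] [[452. 115.]]
   [ 0.2572 -0.4326  0.15  ] [[451.  95.]]
   [ 0.2656 -0.4475  0.2   ] [[451.  75.]]
   [ 0.2739 -0.4625  0.25  ] [[451.  54.]]
   [ 0.2823 -0.4774  0.3   ] [[451.  33.]]
```

A lever bar from the stand ends near (.21,-.46,.30), close beside the gripper. I'll back off from it and rise before crossing over.

Call:
{"name": "drive_tool", "arguments": {
  "moves": [
    [[0, 0, 0], [0, 0.15, 0], 0.4],
    [[0, 0, 0], [0, 0.2, -0.1], 0.4],
    [[0, 0, 0], [0, 0.2, -0.4], 0.4],
    [[0, 0, 0], [0, 0.2, -0.7], 0.4],
    [[0, 0, 0], [0, 0.2, -1.0], 0.4]
  ]
}}

```text
time_s: 0.78
position: [0.237, -0.5672, 0.4329]
ee_rot: [-0.0, 0.98, 0.197, -0.0]
wrist_force: [0.4, -0.8, 0.8]
gripper_width: 0.0339
finger_force: 0.0
```

Run:
```python
from h import *
print(tool()[0]);plan((.435,-.21,.22),84)
```

```text
[ 0.237  -0.5672  0.4329]
turn [-0.0002 -0.0001 -0.6814] shift [ 1.602  -1.2657  1.065 ]
```

Call:
{"name": "drive_tool", "arguments": {
  "moves": [
    [[0, 0, -0.11], [0.25, -0.2, 0], 0.4],
    [[0, 0, -0.22], [0.5, -0.4, 0], 0.4],
    [[0, 0, -0.33], [0.75, -0.6, 0], 0.6],
    [[0, 0, -0.44], [1, -0.8, 0], 0.8],
    [[0, 0, -0.55], [1, -1, 0], 1],
    [[0, 0, -0.68], [1, -1, 0], 1]
  ]
}}

```text
time_s: 1.52
position: [0.3441, -0.303, 0.4321]
ee_rot: [0.0, 0.746, 0.666, 0.0]
wrist_force: [-0.5, 0.2, 0.2]
gripper_width: 0.085
finger_force: 0.0
```

Run:
```python
from h import *
print(tool()[0]);plan((.435,-.21,.22),84)
```

```text
[ 0.3441 -0.303   0.4321]
turn [ 0.0006  0.0002 -0.006 ] shift [0.5139 0.3979 1.0609]
```

Call:
{"name": "drive_tool", "arguments": {
  "moves": [
    [[0, 0, 0], [0.25, 0.2, 0.2], 1],
    [[0, 0, 0], [0.5, 0.4, 0.5], 1],
    [[0, 0, 0], [0.5, 0.4, 0.8], 1],
    [[0, 0, 0], [0.5, 0.4, 0.95], 1],
    [[0, 0, 0], [0.5, 0.4, 1.0], 1],
    [[0, 0, 0], [0.5, 0.4, 1.0], 1]
  ]
}}

```text
time_s: 2.28
position: [0.4366, -0.217, 0.2322]
ee_rot: [0.001, 0.749, 0.662, 0.0]
wrist_force: [-0.1, 0.4, 0.7]
gripper_width: 0.0852
finger_force: 0.0
```

Run:
```python
from h import *
print(tool()[0],np.degrees(tool()[1].as_euler('xyz')))
c=get_calibration("wrist"); im=grab_frame("wrist"); cv2.imwrite("pics/wl.png",im); np.savez("wl.npz",**c)
```

```text
[ 0.4366 -0.217   0.2322] [179.9534   0.0356  82.9095]
```

View pics/wl.png

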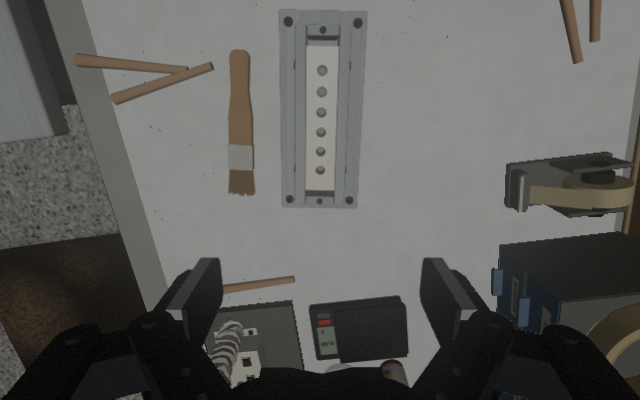

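The wrist view shows the loader upright, with six bores at x≈321 and y = 71, 92, 113, 132, 151, 170. I'll fit those and the base corners.

Run:
```python
from h import *
c=dict(np.load("wl.npz")); im=cv2.imread("pics/wl.png"); g=cv2.cvtColor(im,cv2.COLOR_BGR2GRAY)
roi=cv2.resize(g[50:190,308:335],None,fx=4,fy=4,interpolation=cv2.INTER_CUBIC)
print(np.percentile(roi,[5,30,50,80]))
m=cv2.threshold(roi,0,255,cv2.THRESH_BINARY_INV+cv2.THRESH_OTSU)[1]
n,l,s,ct=cv2.connectedComponentsWithStats(m)
pts=[]
for i in range(1,n):
    if 300<s[i,4]<3000 and s[i,2]<70:
        p=((ct[i]+.5)/4-.5)+[308,50]; X=plane(c,p,.054); pts.append(X); print(p,s[i],X)
pts=np.array(pts)
print(np.linalg.norm(np.diff(pts,axis=0),axis=1)); 
d=pts[0]-pts[-1]; print("len",np.linalg.norm(d),"yaw",np.degrees(np.arctan2(d[1],d[0])),"mid",pts.mean(0))
for p in [(288,21),(357.5,23),(289.5,200),(349.5,200.5)]: print("screw",p,plane(c,p,.008))
for p in [(279,11),(367,12),(281,207),(357.5,209)]: print("corner",p,plane(c,p,.008))
# centre of channel in row y
```

```text
[101. 147. 149. 151.]
[321.836   69.9361] [  36   59   43   46 1489] [ 0.4477 -0.1292  0.054 ]
[321.3808  91.5341] [  34  146   43   44 1422] [ 0.4451 -0.1472  0.054 ]
[320.9351 112.078 ] [  33  229   41   42 1347] [ 0.4425 -0.1649  0.054 ]
[320.5999 132.0165] [  32  310   41   40 1284] [ 0.4399 -0.1828  0.054 ]
[320.1904 151.2085] [  30  387   41   39 1219] [ 0.4373 -0.2006  0.054 ]
[319.7991 169.8202] [  29  462   40   38 1159] [ 0.4347 -0.2184  0.054 ]
[0.0182 0.0179 0.018  0.018  0.018 ]
len 0.09016931649519393 yaw 81.6761114098608 mid [ 0.4412 -0.1739  0.054 ]
screw (288, 21) [ 0.4212 -0.0798  0.008 ]
screw (357.5, 23) [ 0.4874 -0.0898  0.008 ]
screw (289.5, 200) [ 0.3949 -0.2605  0.008 ]
screw (349.5, 200.5) [ 0.4618 -0.2695  0.008 ]
corner (279, 11) [ 0.414  -0.0701  0.008 ]
corner (367, 12) [ 0.4974 -0.0814  0.008 ]
corner (281, 207) [ 0.3841 -0.2676  0.008 ]
corner (357.5, 209) [ 0.4698 -0.2808  0.008 ]
```

Run:
```python
from h import *
d=get_calibration("side");s=get_calibration("scene")
for p in [(231,283),(192,358),(62,312)]: print("tray side",p,plane(d,p,.0))
for p in [(198,272),(130,288)]: print("tray scene",p,plane(s,p,.0))
print("green top",plane(d,(232,222),.09), "x",plane(d,(255,248),.06))
plan((.483,.155,.23),99)
print(observe()["qpos"])
```

```text
tray side (231, 283) [0.5958 0.2446 0.    ]
tray side (192, 358) [0.5822 0.4083 0.    ]
tray side (62, 312) [0.8429 0.3935 0.    ]
tray scene (198, 272) [0.5755 0.2774 0.    ]
tray scene (130, 288) [ 0.6048  0.3965 -0.    ]
green top [0.6117 0.1837 0.09  ] x [0.5595 0.2069 0.06  ]
turn [ 0.0019  0.0012 -0.179 ] shift [ 1.8762 -0.0033  0.0139]
[-0.4849  0.1798  1.7522 -0.0002  1.206  -0.3607]
```

Call:
{"name": "drive_tool", "arguments": {
  "moves": [
    [[0, 0, -0.09], [0.3, 0, 0], 1],
    [[0, 0, -0.18], [0.6, 0, 0], 1],
    [[0, 0, -0.18], [0.9, 0, 0], 1],
    [[0, 0, -0.18], [1, 0, 0], 1],
    [[0, 0, -0.18], [1, 0, 0], 1]
  ]
}}

```text
time_s: 2.95
position: [0.4624, -0.0174, 0.2338]
ee_rot: [0.002, 0.648, 0.762, 0.001]
wrist_force: [0.1, -0.6, 0.3]
gripper_width: 0.0857
finger_force: 0.0
```

Run:
```python
from h import *
print(tool()[0]);plan((.483,.155,.23),99)
```

```text
[ 0.4624 -0.0174  0.2338]
turn [0.0032 0.0009 0.0027] shift [0.8343 0.2402 0.0192]
```

Call:
{"name": "drive_tool", "arguments": {
  "moves": [
    [[0, 0, 0], [0.3, 0.08, 0], 1],
    [[0, 0, 0], [0.6, 0.16, 0], 1],
    [[0, 0, 0], [0.83, 0.24, 0], 1],
    [[0, 0, 0], [0.83, 0.24, 0.02], 1],
    [[0, 0, 0], [0.83, 0.24, 0.02], 1]
  ]
}}

```text
time_s: 3.58
position: [0.4823, 0.1521, 0.2277]
ee_rot: [0.0, 0.649, 0.761, -0.0]
wrist_force: [0.4, -0.4, 0.1]
gripper_width: 0.085
finger_force: 0.0
```

Run:
```python
from h import *
print(tool()[0],np.degrees(tool()[1].as_euler('xyz')))
c=get_calibration("wrist"); im=grab_frame("wrist"); cv2.imwrite("pics/wr.png",im); np.savez("wr.npz",**c)
```

```text
[0.4823 0.1521 0.2277] [179.9767   0.0532  99.0597]
```

View pics/wr.png

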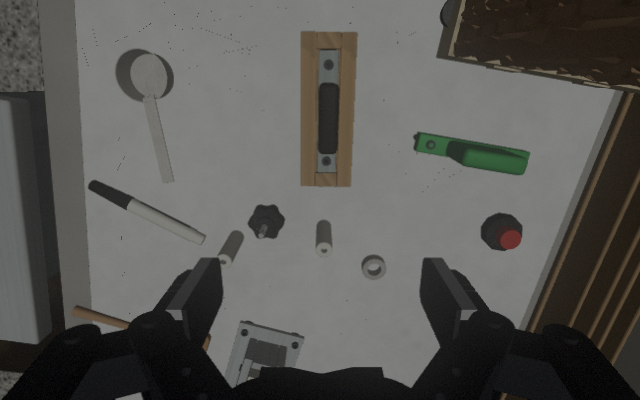

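The wrist view shows the rest upright, with the grip at (328,118) and the bar screws at (328,65) and (326,160). Post tops are at about (224,262) and (323,250).

Run:
```python
from h import *
c=dict(np.load("wr.npz")); im=cv2.imread("pics/wr.png"); g=cv2.cvtColor(im,cv2.COLOR_BGR2GRAY)
def blob(x0,y0,x1,y1,inv=True,thr=None):
    r=cv2.resize(g[y0:y1,x0:x1],None,fx=4,fy=4,interpolation=cv2.INTER_CUBIC)
    m=((r<thr)*255).astype(np.uint8)
    n,l,s,ct=cv2.connectedComponentsWithStats(m); i=1+np.argmax(s[1:,4]); 
    b=(s[i,:4]+[0,0,0,0])/4
    return ((ct[i]+.5)/4-.5)+[x0,y0], [x0+b[0],y0+b[1],x0+b[0]+b[2],y0+b[1]+b[3]]
a,_=blob(321,57,335,72,thr=80); b,_=blob(319,153,333,168,thr=80)
A,B=plane(c,a,.048),plane(c,b,.048); d=A-B
print(a,b,A,B,np.linalg.norm(d),"yaw",np.degrees(np.arctan2(d[1],d[0])),"mid",(A+B)/2)
print(blob(312,75,345,160,thr=60))
for p in [(319,49),(339,49),(316,173),(336,173)]: print("bar corner",plane(c,p,.048))
k=np.array([plane(c,p,.04)[:2] for p in [(301,31),(357,32),(352,186),(301,186)]]); print("rest",k,k.mean(0))
# grip top edges near y far
for y in (90,105,118,130,145): 
    r=g[y,305:355].astype(int); print(y,(np.where(r<60)[0]+305)[[0,-1]], r[5:45:3])
P,R=tool(); X=(A+B)/2; print("in tool",R.inv().apply(X-P))
```

```text
[328.1674  64.3107] [325.8921 160.6772] [0.4734 0.2452 0.048 ] [0.4853 0.1598 0.048 ] 0.08627204744104476 yaw 97.94860304449948 mid [0.4793 0.2025 0.048 ]
(array([327.9818, 117.6648]), [np.float64(317.75), np.float64(82.75), np.float64(339.5), np.float64(154.0)])
bar corner [0.4635 0.2563 0.048 ]
bar corner [0.4806 0.259  0.048 ]
bar corner [0.4779 0.1463 0.048 ]
bar corner [0.4969 0.1493 0.048 ]
rest [[0.4456 0.2688]
 [0.4941 0.2757]
 [0.5157 0.1366]
 [0.4653 0.1286]] [0.4802 0.2024]
90 [319 339] [88 90 83 46 40 44 43 43 48 38 81 90 88 87]
105 [318 338] [87 90 79 39 41 40 42 44 45 37 90 88 88 87]
118 [319 338] [88 90 80 38 36 41 42 43 41 37 90 89 87 86]
130 [318 337] [85 91 87 36 40 43 42 41 41 45 92 88 87 88]
145 [318 337] [87 91 79 38 43 41 42 41 39 51 91 88 87 87]
in tool [0.0506 0.0049 0.1798]
```

Run:
```python
from h import *
plan((.4793,.2025,.056),98)
```

```text
turn [0.0004 0.0005 0.0113] shift [0.2529 0.0245 0.8589]
```

Call:
{"name": "drive_tool", "arguments": {
  "moves": [
    [[0, 0, 0.011], [0.25, 0.0245, 0.2], 1],
    [[0, 0, 0.011], [0.253, 0.0245, 0.45], 0.8],
    [[0, 0, 0.011], [0.253, 0.0245, 0.7], 0.6],
    [[0, 0, 0.011], [0.253, 0.0245, 0.859], 0.5],
    [[0, 0, 0.011], [0.253, 0.0245, 0.859], 0.4],
    [[0, 0, 0.011], [0.253, 0.0245, 0.859], 0.35]
  ],
  "squeeze": 60
}}

```text
time_s: 4.38
position: [0.4802, 0.2038, 0.057]
ee_rot: [0.001, 0.656, 0.755, 0.001]
wrist_force: [0.4, 0.4, 1.2]
gripper_width: 0.0299
finger_force: 0.0
```

Run:
```python
from h import *
print(tool()[0],np.degrees(tool()[1].as_euler('xyz')));plan((.4793,.2025,.056),98)
cv2.imwrite("pics/g1.png",grab_frame("wrist"))
```

```text
[0.4802 0.2038 0.057 ] [179.8425  -0.0271  98.0444]
turn [ 0.0018 -0.0003  0.0005] shift [-0.0057 -0.0054  0.0052]
```

View pics/g1.png

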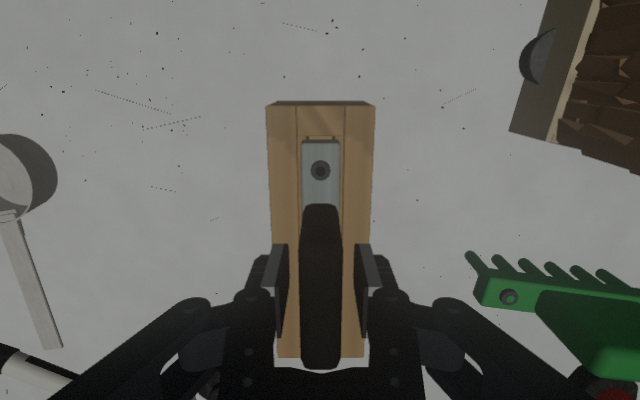

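The grip at (321,290) sits centred between the pads, so I'll close.

Call:
{"name": "drive_tool", "arguments": {
  "moves": [
    [[0, 0, 0], [0, 0, 0], 0.2],
    [[0, 0, 0], [0, 0, 0], 0.1],
    [[0, 0, 0], [0, 0, 0], 0.0],
    [[0, 0, 0], [0, 0, 0], 0.0]
  ],
  "squeeze": 60
}}

```text
time_s: 4.92
position: [0.4799, 0.2045, 0.0572]
ee_rot: [0.001, 0.655, 0.756, 0.001]
wrist_force: [-0.2, -1.1, 7.0]
gripper_width: 0.0154
finger_force: 59.6
```

```bash
cat > scr.py <<'E'
from h import *
def screw(tag):
    P,R=tool(); c=get_calibration("wrist"); im=grab_frame("wrist"); cv2.imwrite(f"pics/{tag}.png",im)
    g=cv2.cvtColor(im,cv2.COLOR_BGR2GRAY)
    r=cv2.resize(g[140:205,300:345],None,fx=4,fy=4,interpolation=cv2.INTER_CUBIC); m=((r<75)*255).astype(np.uint8)
    n,l,s,ct=cv2.connectedComponentsWithStats(m)
    for i in range(1,n):
        if 100<s[i,4]<2500:
            p=((ct[i]+.5)/4-.5)+[300,140]; X=plane(c,p,P[2]-.008); print("screw",p,s[i],"tool",R.inv().apply(X-P))
    for y in (215,235,255,275): 
        k=np.where(g[y,295:350]<50)[0]+295; print(y,k[[0,-1]] if len(k) else k)
    print("state",observe()["position"],observe()["wrist_force"],observe()["gripper_width"],observe()["finger_force"],np.degrees(R.as_euler('xyz')))
E
python3 -c "
from scr import *
screw('g2')"
```

```text
screw [320.7639 142.1941] [  10    0  152   21 2190] tool [ 0.0544 -0.0007  0.008 ]
215 [304 338]
235 [302 340]
255 [298 344]
275 [296 346]
state [0.4798 0.2045 0.0572] [-0.2227 -1.3036  6.8769] 0.015337707875495533 59.62700843811035 [179.8177  -0.0126  98.1419]
```

Call:
{"name": "drive_tool", "arguments": {
  "moves": [
    [[0, 0, 0], [0, 0, -0.05], 0.0],
    [[0, 0, 0], [0, 0, -0.15], 0.0],
    [[0, 0, 0], [0, 0, -0.3], 0.0],
    [[0, 0, 0], [0, 0, -0.5], 0.0],
    [[0, 0, 0], [0, 0, -0.55], 0.0],
    [[0, 0, 0], [0, 0, -0.55], 0.0]
  ]
}}

```text
time_s: 5.72
position: [0.4785, 0.2042, 0.1653]
ee_rot: [0.0, 0.655, 0.755, 0.0]
wrist_force: [0.6, 0.4, -3.2]
gripper_width: 0.0153
finger_force: 58.9
```

Run:
```python
from scr import *
screw('g3'); cv2.imwrite("pics/g3b.png",cv2.resize(np.vstack([cv2.imread("pics/g3.png")[80:400,160:480],grab_frame("side")[120:320,180:500]]),None,fx=1.1,fy=1.1))
```

```text
screw [320.7264 142.2572] [  11    1  149   18 1676] tool [ 0.0544 -0.0007  0.008 ]
215 [304 337]
235 [302 340]
255 [299 343]
275 [296 346]
state [0.4779 0.204  0.1644] [-0.7055 -0.782  -4.2708] 0.01515767911316374 58.8951301574707 [179.9959   0.0022  98.1352]
```

View pics/g3b.png

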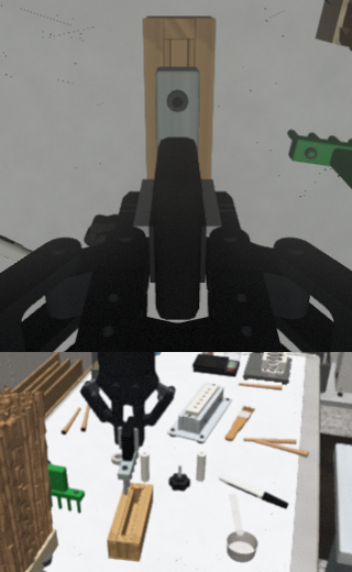

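The comb is held and hangs clear of the rest. Next I'll carry it to above the loader.

```bash
cat >> h.py <<'E'
def avg(n=6):
    Ps=[];Y=[];F=[]
    for i in range(n):
        grab_frame("wrist"); o=observe(); P,R=tool(); Ps.append(P); Y.append(R.as_euler('xyz',degrees=True)); F.append(o["wrist_force"])
    Y=np.array(Y); Y[:,0]%=360
    print("avg",np.mean(Ps,0),"std",np.std(Ps,0),"eul",Y.mean(0),"F",np.mean(F,0),"t",o["time_s"]); return np.mean(Ps,0)
E
python3 - <<'E'
from h import *
P=avg()
u=np.radians(81.7); tx=np.array([np.cos(u),np.sin(u),0]); ty=np.array([np.sin(u),-np.cos(u),0])
T=np.array([.4412,-.1739,.165])+.0019*tx+.0008*ty; print(T)
plan(T,81.8,P)
E
```

```text
avg [0.4781 0.204  0.1642] std [0.0003 0.0001 0.0004] eul [180.1507   0.0409  98.1312] F [-0.4396  0.2626 -3.2103] t 6.125
[ 0.4423 -0.1721  0.165 ]
turn [-0.0009  0.0004  0.1815] shift [-1.8365 -0.4435 -0.0027]
```

Call:
{"name": "drive_tool", "arguments": {
  "moves": [
    [[0, 0, 0.05], [-0.15, -0.04, 0], 0.0],
    [[0, 0, 0.1], [-0.35, -0.08, 0], 0.0],
    [[0, 0, 0.15], [-0.6, -0.15, 0], 0.0],
    [[0, 0, 0.18], [-0.85, -0.21, 0], 0.0],
    [[0, 0, 0.18], [-1, -0.24, 0], 0.0],
    [[0, 0, 0.18], [-1, -0.24, 0], 0.0]
  ]
}}

```text
time_s: 6.88
position: [0.4593, -0.0022, 0.1654]
ee_rot: [0.0, 0.756, 0.654, -0.0]
wrist_force: [-0.1, 0.5, -2.2]
gripper_width: 0.0156
finger_force: 58.7
```

Run:
```python
from h import *
plan([ 0.4423,-0.1721 , 0.165 ],81.8,avg(2))
```

```text
avg [ 0.4596 -0.0008  0.1654] std [0.     0.0003 0.    ] eul [180.0033  -0.0196  81.8382] F [ 0.4885 -0.3388 -2.8793] t 6.975
turn [-0.0001 -0.0002  0.0008] shift [-0.8603  0.0356  0.0019]
```

Call:
{"name": "drive_tool", "arguments": {
  "moves": [
    [[0, 0, 0], [-0.2, 0.01, 0], 0.0],
    [[0, 0, 0], [-0.45, 0.02, 0], 0.0],
    [[0, 0, 0], [-0.7, 0.035, 0.0], 0.0],
    [[0, 0, 0], [-0.86, 0.035, 0.05], 0.0],
    [[0, 0, 0], [-0.86, 0.035, 0.12], 0.0],
    [[0, 0, 0], [-0.86, 0.035, 0.17], 0.0],
    [[0, 0, 0], [-0.86, 0.035, 0.17], 0.0],
    [[0, 0, 0], [-0.86, 0.035, 0.17], 0.0]
  ]
}}

```text
time_s: 7.98
position: [0.4429, -0.171, 0.1318]
ee_rot: [0.0, 0.755, 0.656, 0.0]
wrist_force: [0.2, 0.3, -3.1]
gripper_width: 0.0153
finger_force: 58.7
```

Run:
```python
from h import *
plan([ 0.4423,-0.1721 , 0.128 ],81.8,avg(6))
w=grab_frame("wrist"); cv2.imwrite("pics/h1w.png",w); cv2.imwrite("pics/h1s.png",grab_frame("side")); cv2.imwrite("pics/h1c.png",grab_frame("scene"))
c=get_calibration("wrist"); np.savez("h1.npz",**c)
a=cv2.resize(w[60:260,230:410],None,fx=2,fy=2,interpolation=cv2.INTER_CUBIC)
s=cv2.resize(cv2.imread("pics/h1s.png")[110:210,320:410],None,fx=4,fy=4,interpolation=cv2.INTER_CUBIC)
cv2.imwrite("pics/h1.png",np.hstack([a,s]))
```

```text
avg [ 0.4427 -0.1715  0.1319] std [0.0001 0.0002 0.0001] eul [179.9464   0.0148  81.9699] F [-0.1455  0.1511 -3.0703] t 8.275
turn [0.0004 0.0001 0.0016] shift [-0.0032 -0.0018  0.0196]
```

View pics/h1.png

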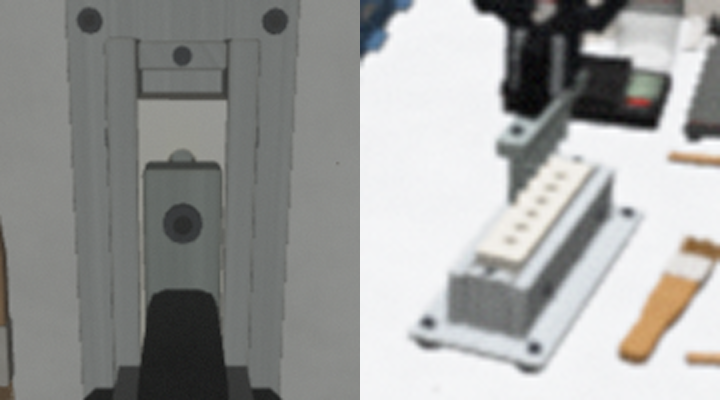

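The comb screw (crop 182,223), the first bore peeking out (182,155) and the carrier edges (138 to 226, middle 182) line up. I'll put numbers on that.

Run:
```python
from h import *
c=dict(np.load("h1.npz")); g=cv2.GaussianBlur(cv2.cvtColor(cv2.imread("pics/h1w.png"),cv2.COLOR_BGR2GRAY),(3,3),0).astype(float)
P=np.array([.4427,-.1715,.1319]); R=down(81.85)
def edges(rows,xa,xb):
    r=g[rows[0]:rows[1]].mean(0); d=np.gradient(r)
    def pk(x0,x1):
        i=x0+np.argmax(abs(d[x0:x1])); w=abs(d[i-2:i+3]); return (w*np.arange(i-2,i+3)).sum()/w.sum()
    return pk(*xa),pk(*xb)
for n,rows,xa,xb,z in [("carrier",(114,122),(293,305),(338,350),.054),("carrier",(122,130),(293,305),(338,350),.054),("carrier",(130,138),(293,305),(338,350),.054),("bar",(146,156),(296,308),(335,345),P[2]-.0092),("bar",(156,166),(296,308),(335,345),P[2]-.0092),("bar",(184,194),(296,308),(335,345),P[2]-.0092)]:
    e=edges(rows,xa,xb); y=np.mean(rows)-.5
    X=[R.inv().apply(plane(c,(x,y),z)-P) for x in e]; print(n,y,np.round(e,2),np.mean(e).round(2),"tool y",X[0][1],X[1][1],"mid",(X[0][1]+X[1][1])/2,"w",X[1][1]-X[0][1])
roi=g[165:180,312:331]; ys,xs=np.mgrid[165:180,312:331]; w=np.clip(75-roi,0,None)
p=((xs*w).sum()/w.sum(),(ys*w).sum()/w.sum()); print("screw",p,R.inv().apply(plane(c,p,P[2]-.0092)-P))
B=np.array([.4477,-.1292,.054]);print("bore1 measured in tool",R.inv().apply(B-P), proj(c,[B]))
```

```text
carrier 117.5 [298.79 342.75] 320.77 tool y -0.014946489090370082 0.012594182476274824 mid -0.0011761533070476287 w 0.027540671566644907
carrier 125.5 [299.05 342.07] 320.56 tool y -0.01487367323733695 0.012263898548608692 mid -0.0013048873443641286 w 0.02713757178594564
carrier 133.5 [299.13 341.86] 320.49 tool y -0.014918165094250868 0.012225549119361525 mid -0.0013463079874446717 w 0.02714371421361239
bar 150.5 [300.67 340.33] 320.5 tool y -0.010073518492025074 0.0075289664271679735 mid -0.00127227603242855 w 0.017602484919193046
bar 160.5 [300.69 340.19] 320.44 tool y -0.010142776334778931 0.007546577320787727 mid -0.0012980995069956022 w 0.017689353655566658
bar 188.5 [301.76 343.01] 322.39 tool y -0.00988069150030637 0.009077396299639957 mid -0.0004016476003332065 w 0.018958087799946326
screw (np.float64(320.95695159629247), np.float64(171.9340885684861)) [ 0.0402 -0.0011  0.0092]
bore1 measured in tool [ 0.0426 -0.001   0.0779] [[320.9602 141.1165]]
```

Call:
{"name": "drive_tool", "arguments": {
  "moves": [
    [[0, 0, 0], [0, 0, 0.04], 0.0],
    [[0, 0, 0], [0, 0, 0.08], 0.0],
    [[0, 0, 0], [0, 0, 0.1], 0.0],
    [[0, 0, 0], [0, 0, 0.11], 0.0],
    [[0, 0, 0], [0, 0, 0.12], 0.0],
    [[0, 0, 0], [0, 0, 0.12], 0.0]
  ]
}}

```text
time_s: 9.18
position: [0.4424, -0.1718, 0.1075]
ee_rot: [0.0, 0.755, 0.656, -0.0]
wrist_force: [0.3, -0.1, -3.6]
gripper_width: 0.0153
finger_force: 58.7
```

Call:
{"name": "drive_tool", "arguments": {
  "moves": [
    [[0, 0, 0], [0, 0, 0.005], 0.0],
    [[0, 0, 0], [0, 0, 0.01], 0.0],
    [[0, 0, 0], [0, 0, 0.01], 0.0]
  ]
}}

```text
time_s: 9.55
position: [0.4423, -0.1718, 0.1055]
ee_rot: [0.0, 0.755, 0.656, -0.0]
wrist_force: [-0.8, 0.9, -3.7]
gripper_width: 0.0155
finger_force: 58.8
```

Call:
{"name": "drive_tool", "arguments": {
  "moves": [
    [[0, 0, 0], [0, 0, 0.005], 0.0],
    [[0, 0, 0], [0, 0, 0.01], 0.0],
    [[0, 0, 0], [0, 0, 0.01], 0.0]
  ]
}}

```text
time_s: 9.93
position: [0.4423, -0.1718, 0.1034]
ee_rot: [-0.0, 0.755, 0.656, -0.0]
wrist_force: [0.3, 0.6, -2.4]
gripper_width: 0.0156
finger_force: 58.8
```

Call:
{"name": "drive_tool", "arguments": {
  "moves": [
    [[0, 0, 0], [0, 0, 0.005], 0.0],
    [[0, 0, 0], [0, 0, 0.01], 0.0],
    [[0, 0, 0], [0, 0, 0.01], 0.0]
  ]
}}

```text
time_s: 10.3
position: [0.4423, -0.1718, 0.1014]
ee_rot: [-0.0, 0.755, 0.656, -0.0]
wrist_force: [0.3, -0.2, -3.1]
gripper_width: 0.0154
finger_force: 58.8
```

Call:
{"name": "drive_tool", "arguments": {
  "moves": [
    [[0, 0, 0], [0, 0, 0.005], 0.0],
    [[0, 0, 0], [0, 0, 0.01], 0.0],
    [[0, 0, 0], [0, 0, 0.01], 0.0]
  ]
}}

```text
time_s: 10.68
position: [0.4423, -0.1718, 0.0994]
ee_rot: [-0.0, 0.755, 0.656, -0.0]
wrist_force: [0.6, 0.6, -3.3]
gripper_width: 0.015
finger_force: 58.8
```

Call:
{"name": "drive_tool", "arguments": {
  "moves": [
    [[0, 0, 0], [0, 0, 0.005], 0.0],
    [[0, 0, 0], [0, 0, 0.01], 0.0],
    [[0, 0, 0], [0, 0, 0.01], 0.0]
  ]
}}

```text
time_s: 11.05
position: [0.4423, -0.1718, 0.0974]
ee_rot: [-0.0, 0.755, 0.656, -0.0]
wrist_force: [0.5, 0.0, -4.0]
gripper_width: 0.0155
finger_force: 58.8
```

Call:
{"name": "drive_tool", "arguments": {
  "moves": [
    [[0, 0, 0], [0, 0, 0.005], 0.0],
    [[0, 0, 0], [0, 0, 0.01], 0.0],
    [[0, 0, 0], [0, 0, 0.015], 0.0],
    [[0, 0, 0], [0, 0, 0.015], 0.0]
  ]
}}

```text
time_s: 11.55
position: [0.4425, -0.1719, 0.0949]
ee_rot: [0.0, 0.755, 0.656, 0.0]
wrist_force: [-1.3, 0.8, 4.2]
gripper_width: 0.0156
finger_force: 59.8
```

Call:
{"name": "drive_tool", "arguments": {
  "moves": [
    [[0, 0, 0], [0, 0, 0.005], 0.0],
    [[0, 0, 0], [0, 0, 0.01], 0.0],
    [[0, 0, 0], [0, 0, 0.015], 0.0],
    [[0, 0, 0], [0, 0, 0.015], 0.0]
  ]
}}

```text
time_s: 12.05
position: [0.4425, -0.1718, 0.0914]
ee_rot: [0.0, 0.755, 0.656, 0.0]
wrist_force: [-0.2, -0.5, 2.5]
gripper_width: 0.0153
finger_force: 59.8
```

Call:
{"name": "drive_tool", "arguments": {
  "moves": [
    [[0, 0, 0], [0, 0, 0.005], 0.0],
    [[0, 0, 0], [0, 0, 0.01], 0.0],
    [[0, 0, 0], [0, 0, 0.015], 0.0],
    [[0, 0, 0], [0, 0, 0.015], 0.0]
  ]
}}

```text
time_s: 12.55
position: [0.4425, -0.1718, 0.0884]
ee_rot: [0.0, 0.755, 0.656, 0.0]
wrist_force: [-0.5, 0.3, 3.5]
gripper_width: 0.0152
finger_force: 59.7
```

The plungers are yielding at about 7 N. I'll carry on gently.

Call:
{"name": "drive_tool", "arguments": {
  "moves": [
    [[0, 0, 0], [0, 0, 0.005], 0.0],
    [[0, 0, 0], [0, 0, 0.01], 0.0],
    [[0, 0, 0], [0, 0, 0.015], 0.0],
    [[0, 0, 0], [0, 0, 0.02], 0.0],
    [[0, 0, 0], [0, 0, 0.02], 0.0]
  ]
}}

```text
time_s: 13.18
position: [0.4424, -0.1718, 0.0844]
ee_rot: [0.0, 0.755, 0.656, 0.0]
wrist_force: [-0.2, -0.3, 2.7]
gripper_width: 0.0157
finger_force: 59.7
```

Call:
{"name": "drive_tool", "arguments": {
  "moves": [
    [[0, 0, 0], [0, 0, 0.005], 0.0],
    [[0, 0, 0], [0, 0, 0.01], 0.0],
    [[0, 0, 0], [0, 0, 0.015], 0.0],
    [[0, 0, 0], [0, 0, 0.02], 0.0],
    [[0, 0, 0], [0, 0, 0.02], 0.0]
  ]
}}

```text
time_s: 13.8
position: [0.4424, -0.1718, 0.0804]
ee_rot: [0.0, 0.755, 0.656, 0.0]
wrist_force: [0.3, -0.5, 1.9]
gripper_width: 0.0151
finger_force: 59.7
```

Call:
{"name": "drive_tool", "arguments": {
  "moves": [
    [[0, 0, 0], [0, 0, 0.005], 0.0],
    [[0, 0, 0], [0, 0, 0.01], 0.0],
    [[0, 0, 0], [0, 0, 0.015], 0.0],
    [[0, 0, 0], [0, 0, 0.015], 0.0]
  ]
}}

```text
time_s: 14.3
position: [0.4424, -0.1718, 0.0774]
ee_rot: [0.0, 0.755, 0.656, 0.0]
wrist_force: [0.3, -0.5, 3.4]
gripper_width: 0.0154
finger_force: 59.7
```

Call:
{"name": "drive_tool", "arguments": {
  "moves": [
    [[0, 0, 0], [0, 0, 0.005], 0.0],
    [[0, 0, 0], [0, 0, 0.005], 0.0]
  ]
}}

```text
time_s: 14.55
position: [0.4425, -0.1718, 0.0764]
ee_rot: [0.0, 0.755, 0.656, 0.0]
wrist_force: [-0.1, 0.4, 3.5]
gripper_width: 0.0151
finger_force: 59.8
```

Call:
{"name": "drive_tool", "arguments": {
  "moves": [
    [[0, 0, 0], [0, 0, 0.003], 0.0],
    [[0, 0, 0], [0, 0, 0.003], 0.0]
  ]
}}

```text
time_s: 14.8
position: [0.4424, -0.1718, 0.0759]
ee_rot: [0.0, 0.755, 0.656, -0.0]
wrist_force: [0.2, 0.0, 3.7]
gripper_width: 0.0155
finger_force: 59.8
```

Call:
{"name": "drive_tool", "arguments": {
  "moves": [
    [[0, 0, 0], [0, 0, 0.003], 0.0],
    [[0, 0, 0], [0, 0, 0.003], 0.0]
  ]
}}

```text
time_s: 15.05
position: [0.4424, -0.1718, 0.0753]
ee_rot: [0.0, 0.755, 0.656, 0.0]
wrist_force: [-0.5, 0.1, 3.3]
gripper_width: 0.0157
finger_force: 59.8
```

Call:
{"name": "drive_tool", "arguments": {
  "moves": [
    [[0, 0, 0], [0, 0, 0.003], 0.0],
    [[0, 0, 0], [0, 0, 0.003], 0.0]
  ]
}}

```text
time_s: 15.3
position: [0.4424, -0.1718, 0.0752]
ee_rot: [0.0, 0.755, 0.656, 0.0]
wrist_force: [-0.0, 0.3, 6.9]
gripper_width: 0.015
finger_force: 60.5
```

Call:
{"name": "drive_tool", "arguments": {
  "moves": [
    [[0, 0, 0], [0, 0, 0.003], 0.0],
    [[0, 0, 0], [0, 0, 0.003], 0.0]
  ]
}}

```text
time_s: 15.55
position: [0.4424, -0.1718, 0.0751]
ee_rot: [0.0, 0.755, 0.656, 0.0]
wrist_force: [-2.5, 1.1, 11.9]
gripper_width: 0.0158
finger_force: 61.1
```

Call:
{"name": "drive_tool", "arguments": {
  "moves": [
    [[0, 0, 0], [0, 0, 0.002], 0.0],
    [[0, 0, 0], [0, 0, 0.002], 0.0]
  ]
}}

```text
time_s: 15.8
position: [0.4424, -0.1718, 0.0751]
ee_rot: [0.0, 0.755, 0.656, 0.0]
wrist_force: [-3.1, 1.4, 16.0]
gripper_width: 0.0156
finger_force: 61.6
```

The comb has hit a hard stop at 0.0751, where 0.0752 was predicted, and the force is rising. One small extra push, then I'll release and back away.

Call:
{"name": "drive_tool", "arguments": {
  "moves": [
    [[0, 0, 0], [0, 0, 0.004], 0.0],
    [[0, 0, 0], [0, 0, 0.004], 0.0]
  ]
}}

```text
time_s: 16.05
position: [0.4425, -0.1718, 0.075]
ee_rot: [0.0, 0.755, 0.656, 0.0]
wrist_force: [-4.2, 1.8, 21.7]
gripper_width: 0.0153
finger_force: 62.6
```

Call:
{"name": "drive_tool", "arguments": {
  "moves": [
    [[0, 0, 0], [0, 0, -0.008], 0.0],
    [[0, 0, 0], [0, 0, -0.008], 0.1],
    [[0, 0, 0], [0, 0, -0.008], 0.3],
    [[0, 0, 0], [0, 0, -0.008], 0.6],
    [[0, 0, 0], [0, 0, -0.008], 0.6],
    [[0, 0, 0], [0, 0, -0.008], 0.6]
  ]
}}

```text
time_s: 16.8
position: [0.4422, -0.1717, 0.0742]
ee_rot: [-0.0, 0.755, 0.656, -0.0]
wrist_force: [0.2, -0.1, -0.0]
gripper_width: 0.0511
finger_force: 0.0
```

Call:
{"name": "drive_tool", "arguments": {
  "moves": [
    [[0, 0, 0], [0, 0, -0.1], 0.6],
    [[0, 0, 0], [0, 0, -0.3], 0.8],
    [[0, 0, 0], [-0.1, 0, -0.55], 1],
    [[0, 0, 0], [-0.2, 0, -0.75], 1],
    [[0, 0, 0], [-0.2, 0, -0.75], 1],
    [[0, 0, 0], [-0.2, 0, -0.75], 1]
  ]
}}

```text
time_s: 17.55
position: [0.4361, -0.2109, 0.2236]
ee_rot: [-0.001, 0.755, 0.655, -0.0]
wrist_force: [-0.3, -0.1, -0.2]
gripper_width: 0.0858
finger_force: 0.0
```

Run:
```python
from h import *
avg(3); c=get_calibration("wrist"); w=grab_frame("wrist"); cv2.imwrite("pics/fin.png",w)
g=cv2.cvtColor(w,cv2.COLOR_BGR2GRAY)
# expected screw pixels if home (bar top z=.066) vs 3 mm high
u=np.radians(81.7); tx=np.array([np.cos(u),np.sin(u),0]); C=np.array([.4412,-.1739,.066])
for dz in (0,.003): print(dz,proj(c,[C+tx*.0431+[0,0,dz],C-tx*.0431+[0,0,dz]]))
for e in proj(c,[C+tx*.0431,C-tx*.0431]):
    x,y=e.round().astype(int); r=g[y-8:y+9,x-8:x+9].astype(float); ys,xs=np.mgrid[y-8:y+9,x-8:x+9]
    wt=np.clip(80-r,0,None); print("seen",(xs*wt).sum()/wt.sum(),(ys*wt).sum()/wt.sum())
# posts upright check in side and scene
for n in("side","scene"):
    im=grab_frame(n); cv2.imwrite(f"pics/fin_{n}.png",im); k=cv2.imread(f"pics/{n}0.png")
    for p in ((.4955,.0725,.03),(.397,.044,.03)):
        x,y=proj(get_calibration(n),[p])[0].astype(int); print(n,x,y,np.abs(im[y-15:y+16,x-10:x+11].astype(int)-k[y-15:y+16,x-10:x+11]).mean())
```

```text
avg [ 0.4359 -0.2106  0.223 ] std [0.0001 0.     0.0001] eul [180.1705  -0.0638  81.9522] F [-0.176  -0.224  -0.5263] t 17.7
0 [[322.6525  80.2832]
 [322.1375 180.6665]]
0.003 [[322.6583  80.2796]
 [322.138  181.592 ]]
seen 322.66766109785203 80.0417661097852
seen 322.259988745076 176.94513224535734
side 312 224 10.000512032770096
side 362 224 1.2780337941628264
scene 307 240 13.130568356374807
scene 350 255 13.176651305683563
```

Run:
```python
from h import *
for n in("side","scene"):
    im=cv2.imread(f"pics/fin_{n}.png"); k=cv2.imread(f"pics/{n}0.png")
    for p in ((.4955,.0725,.03),(.397,.044,.03)):
        x,y=proj(get_calibration(n),[p])[0].astype(int); T=k[y-20:y+21,x-8:x+9]
        r=cv2.matchTemplate(im[y-32:y+33,x-20:x+21],T,cv2.TM_CCOEFF_NORMED); _,v,_,l=cv2.minMaxLoc(r); print(n,(x,y),round(v,3),"shift",l[0]-12,l[1]-12, T.mean(), im[y-20:y+21,x-8:x+9].mean())
g=cv2.cvtColor(cv2.imread("pics/fin.png"),cv2.COLOR_BGR2GRAY)
print(g[164:194:1,322]); print(g[66:96,322])
```

```text
side (np.int64(312), np.int64(224)) 0.87 shift 0 0 202.64705882352942 206.44619799139167
side (np.int64(362), np.int64(224)) 0.999 shift 0 0 216.4672405547585 216.4155906264945
scene (np.int64(307), np.int64(240)) 0.999 shift 0 0 166.06360593017695 179.18794835007174
scene (np.int64(350), np.int64(255)) 0.999 shift 0 0 167.66140602582496 180.93113342898135
[ 45  44  45  47  46  44  44  45  48  43  45  43  45  55  61  51  49  49
  48  50  58  64  94 106 105 104 106 105 114 138]
[107 105 104 106 106 104 107 104  91  67  60  57  54  56  56  54  54  57
  61  62  93 106 104 105 106 105 106 105 102 104]
```

Both posts are unmoved. Both bar screws appear where a fully home comb puts them (rows 80 and about 181).

```bash
python3 -c "
from cell import *
print(job_done())"
```

```text
the job is handed in; nothing more can be done
None
```

The job is handed in: the comb is parked in the loader at its hard stop, within 0.2 mm of the predicted home height, after a final press of about 25 N. The gripper is clear, both posts stand where they were, and it took about 18 s.

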